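Release the spent cassette from the indexed-guard station

TASK

Free the spent cassette: pull up the spring plunger knob on the guard, swing the guard round to its other hole and let the pin snap fully home there. Then press the uncovered cassette down to trip its latch, draw it out when it springs up, and stand it upright on the floor of the empty white tray, leaving the guard pinned open and the other things on the bench undisturbed.

Things in the scene. Friction and masses are not known exactly. Their poses are not given: they have to be found in the camera images.
- station: Fixed white bench unit, 270 (x) x 270 (y) x 90 mm high, flat deck. Origin at z = 0 directly under the guard's pivot, which is 115 mm behind the unit's front face (-x) and 155 mm before its back face (+x); the sides are at y = +-135 mm. Its yaw varies.
- pivot (a point): Point on the vertical pivot axis of the guard, on top of its hub (hub 40 mm across), 110 mm above the bench.
- knob (a point): Middle of the graspable head of the plunger knob: a black upright round head, 30 mm diameter, 26 mm high (this point is its centre, 131 mm above the bench with the pin home), on a 22 mm neck 12 mm high whose foot is at the arm's top face (106 mm above the bench with the pin home). It is carried by the guard 90 mm from the pivot; its pin points straight down. The knob spins freely on its pin, so the gripper need not turn as the guard swings.
- hole_closed (a point): Mouth of the index hole in which the pin starts, 96 mm above the bench, 90 mm from the pivot.
- hole_open (a point): Mouth of the other index hole (dark round hole, 13 mm, in the steel arc plate), 96 mm above the bench, 90 mm from the pivot. The knob must stand above it (pin 8 mm, room +-1.5 mm; a rounded pin end finds the hole from about 3 mm off).
- plunger (a joint): Height of the plunger in m: 0 = pin home in a hole, about 0.010 = pin resting on the plate between holes, 0.018 = upper stop. Spring: 4 N at 0, 8 N at 0.011, 10.5 N at 0.018, plus 1 N of weight. The pin is clear of a hole above 0.010; released over a hole it snaps down to 0.
- guard (a joint): Angle of the guard in rad, counter-clockwise seen from above: 0 = pin above the closed hole, guard blade over the cassette; 1.40 = pin above the open hole, blade swung aside. Stops at -0.10 and 1.50. Light friction (0.05 N m): it stays where left.
- carrier (a joint): Height in m of the spring carrier under the cassette: 0 = latched; -0.006 = lower stop; 0.032 = sprung up. Pressing it about 3 to 6 mm down (8 to 12 N) trips the latch; on letting up it rises to 0.032 within about a second, and the latch does not catch again.
- bay (a point): Centre of the bay mouth at deck level (90 mm above the bench), 95 mm behind the pivot along the station's +x. The mouth is 85 (x) x 49 (y) mm.
- cassette: Spent cassette, a plain grey upright block 80 (x) x 44 (y) x 70 mm high, about 150 g, loose in the bay on the carrier; origin at the centre of its underside. Latched, its top is 2 mm above the deck, under the guard's aluminium blade (4 mm thick, 46 mm wide, underside 100 mm and top 104 mm above the bench, reaching 135 mm from the pivot); sprung up, its top stands 34 mm above the deck and it can be gripped across its 44 mm width. It must rise 36 mm more to leave the bay.
- cassette_top (a point): Centre of the cassette's top face, 70 mm above its underside.
- tray: Empty white open tray, 170 (x) x 130 (y) x 32 mm high, walls 4 mm, floor 4 mm thick; loose, 500 g. Origin at the centre of its underside. It stands to the left or right of the station.
- tipbox: Bystander: closed pipette-tip box, green base with clear cover, 120 x 85 x 75 mm; origin under its centre. On the side opposite to the tray.
- jar: Bystander: amber jar, 64 mm diameter, 85 mm high, beside the far part of the station; origin under its centre.
- dishes: Bystander: stack of three clear round dishes, 90 mm diameter, 43 mm high, beside the far part of the station; origin under its centre.
Things that resemble listed ones, but are neither listed nor needed, are in the scene too. Several things look just like the tray: the one meant starts nearest to the robot's base.

How it is judged:
By the outcome, as a careful person would: the job done as asked, in the order asked, and still so for the second after the job is handed in, with the robot touching nothing.
It also fails if it takes over 64 s, if anything falls off the work surface, if the arm or the gripper's body presses on something with over 40 N, if the wrist force passes 120 N, or if a joint passes its speed limit or range.

ROBOT

A 7-joint arm with a two-finger parallel gripper is mounted at the origin on the work surface. World frame = base frame: x ahead of the robot, y to its left, z up, the work surface at z = 0. Lengths are in m, angles in rad, forces in N, time in s.
With the tool pointing down it reaches from about 0.425 to 0.825 m from the base axis. Payload 3.6 kg.
Tool frame: the origin (TCP) lies between the finger pads; the fingertips stand 25 mm ahead of it and the grasp point (between the pads) lies 6 mm ahead of it; z points along the fingers, y is the line along which they close (so a half turn about z gives the same grasp; the last joint's range is limited). The gripper opens to 93 mm and grips with 3 to 60 N. Pads are 15 mm wide; open, the fingers measure 128 mm over their backs; the gripper's body (75 mm by 188 mm) begins 65 mm behind the grasp point.
Start: joints at [1.091, 0.615, -0.013, 1.423, 0.008, 1.103, -0.04], TCP at [0.285, -0.584, 0.244] pointing down, gripper open.
Joint ranges: [-3.12, 3.12], [-0.3, 2.06], [-1.34, 1.32], [0.26, 2.42], [-1.36, 4.5], [0.01, 1.98], [-2.84, 2.84]. Speed limits (rad/s): [2.79, 2.79, 3.14, 3.14, 3.14, 3.14, 3.14].

INTERFACE

Orientations are given as a 3x3 rotation matrix whose columns are the frame's x, y, z axes.
In Python, from workcell import arm, vision gives the robot as it stands. The module is installed in compiled form; this text tells all that it offers.
- The arm moves only by the tool send_rows, never from a script. Its argument "moves" is a list of rows, each a list of 4 numbers: the shift along the tool's x, y, z each as a share of 500 mm, from -1 to 1, then the turn about the tool's z as a share of pi/2 rad, from -1 to 1. A call has exactly 8 rows; each row shifts and turns the commanded pose from where the row before left it, along the tool's axes as they then stand; what a row does not reach is not made up. A row lasts 1/12 s, in which the tool goes at most 41.7 mm and 7.16 degrees, less where a joint would pass 70% of its speed; a pose out of reach is approached as far as the arm can. A call with a number of a shift or a turn outside -1 to 1 is refused whole. A call with a gripper value outside its range is refused whole. "gripper" is the opening, from -1 (shut) to 1 (fully open), set as the call begins (left out, the last holds). The fingers move at their own pace and stop on an object; the grip force is fixed at half the most. Time passes only in rows, so rows that do not move let the fingers close, or fill a call up. It gives the time, the measured TCP pose, the force, the opening and the grip force at its end, in the units of the state.
- arm.observe(): the state, without advancing time (a new reading comes with each control period).
- vision.get_image(name): name is "scene" or "side" or "wrist"; returns a dict with "img" (420x560x3 uint8, blue, green, red), "fx", "fy", "cx", "cy" (pixels), "distortion" ([k1, k2, p1, p2, k3] as OpenCV has them; the pictures are not rectified), "xyz" and "attitude" of the camera in the world. Camera axes: x right, y down, z forward; pixel columns grow to the right and rows downward; lengths in m; the calibration is good to about 2 mm. A picture is of the moment at which its call begins. There is no depth.
- arm.close_job(): hands the job in; it is judged then, once.
The state is a dict: "clock": time; "joint_pos": joint angles; "qvel": joint speeds; "effort": joint torques, N m; "eef_pos": TCP position; "ee_rot": TCP orientation; "wrist_force": force on the tool from outside, world axes, zero at the start; "torque": the same for the moment, N m; "opening": finger opening in m; "grasp_force": force on a finger pad.
Only numpy, scipy, OpenCV 4.12 (cv2) and the standard library are available. Lean on these libraries where they do the work, as an engineer would, in place of code of your own. Each camera call takes 0.05 s, during which the arm holds its last target. There are 200 camera calls.

## Working session

There is one attempt and no reset: what is moved stays moved. The work goes in short steps, Python scripts to look and compute and a tool call to move; the robot and the scene stay as the last step left them, time stands still between calls to the robot, and variables do not carry over. Pictures are saved under pics/ and viewed, at most 13 in all, crops included, and the job is handed in when it is done.

Besides the shell and the picture viewer there is one more tool, called after ">>>" as a command line: name --pt "numbers of a row" for each row, then --argument value for the rest. send_rows: Moves the arm, as the interface text tells. Its arguments: {"type":"object","properties":{"moves":{"type":"array"},"gripper":{"type":"number"}},"required":["moves"]}

```bash
mkdir -p pics; ls; cat > h.py <<'E'
import numpy as np, cv2
from workcell import arm, vision
def cam(n):
    d=vision.get_image(n); d['K']=np.array([[d['fx'],0,d['cx']],[0,d['fy'],d['cy']],[0,0,1.]]); d['D']=np.array(d['distortion'],float)
    d['R']=np.array(d['attitude'],float).reshape(3,3) if np.size(d['attitude'])==9 else d['attitude']; d['t']=np.array(d['xyz'],float); return d
def plane(d,px,z):
    u=cv2.undistortPoints(np.array(px,float).reshape(-1,1,2),d['K'],d['D']).reshape(-1,2)
    r=np.c_[u,np.ones(len(u))]@d['R'].T
    return d['t']+r*((z-d['t'][2])/r[:,2])[:,None]
def proj(d,P):
    r=cv2.Rodrigues(d['R'].T)[0]
    return cv2.projectPoints(np.array(P,float).reshape(-1,1,3),r,-d['R'].T@d['t'],d['K'],d['D'])[0].reshape(-1,2)
E
python3 - <<'E'
from h import *
import pickle
for n in ['scene','side','wrist']:
    d=cam(n); print(n,d['t'],d['attitude'],d['fx'],d['D']); cv2.imwrite(f'pics/{n}0.png',d['img']); pickle.dump(d,open(n+'0.pkl','wb'))
s=arm.observe(); print(s)
a=[cv2.imread(f'pics/{n}0.png') for n in ['scene','side']]
E
```

```text
pics
scene [ 1.09874198 -0.7074679   0.716137  ] [[ 0.82617344  0.31445183 -0.46750133]
 [ 0.56308417 -0.43236125  0.70427265]
 [ 0.01933037 -0.84509396 -0.53426823]] 437.5469683857289 [-0.01223919  0.          0.          0.          0.        ]
side [-0.09237138 -0.87828944  1.17297692] [[ 0.82860717 -0.37607696  0.41470022]
 [-0.55968481 -0.53959142  0.62896265]
 [-0.01276968 -0.75326438 -0.65759388]] 495.0007169149118 [-0.13813506  0.          0.          0.          0.        ]
wrist [ 0.35545982 -0.54889325  0.38366472] [[ 0.43874707 -0.86191941 -0.25415732]
 [-0.89860585 -0.42174964 -0.12097422]
 [-0.00292073  0.28146434 -0.95956724]] 302.85906923461295 [-0.02095289  0.          0.          0.          0.        ]
{'clock': 0.15, 'joint_pos': array([ 1.090482  ,  0.61566623, -0.0126183 ,  1.42447635,  0.00810646,
        1.10339315, -0.04038059]), 'qvel': array([-1.35756673e-03, -7.73121430e-04,  7.05646203e-04, -4.08249462e-03,
       -8.03577057e-05, -8.09260104e-04, -5.50188233e-04]), 'effort': array([ 1.29609838e-03, -4.59345102e+01,  2.09746538e-01, -1.65942729e+01,
       -6.10773778e-02,  1.81574689e-02,  1.80197726e-04]), 'eef_pos': array([ 0.28473853, -0.58372295,  0.2427853 ]), 'ee_rot': array([[ 8.98743144e-01,  4.38474678e-01, -8.47472868e-04],
       [ 4.38475496e-01, -8.98741550e-01,  1.69262448e-03],
       [-1.94861076e-05, -1.89283073e-03, -9.99998208e-01]]), 'wrist_force': array([ 1.08285548, -0.82243991, -0.0834295 ]), 'torque': array([-0.01306099, -0.01081828,  0.00619708]), 'grasp_force': 0.0, 'opening': 0.09300371488790016}
```

View pics/scene0.png

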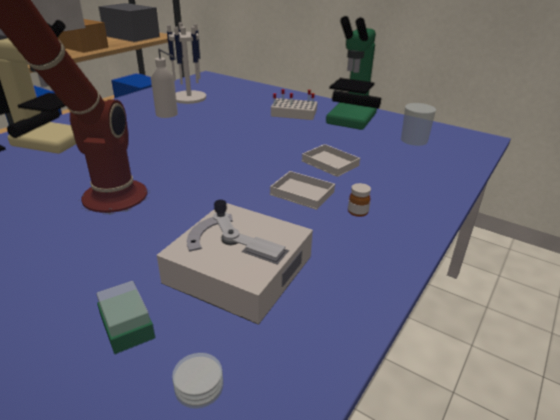

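View pics/side0.png

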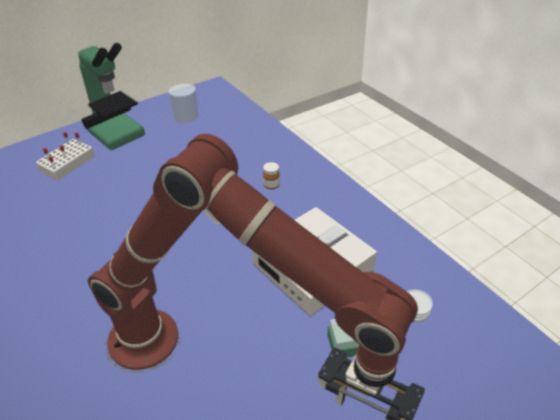

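The scene picture shows the station around (237,255): hub at (231,233), black knob at (221,207), the arc plate's far end at (193,243) and the blade at (265,247). There are two tray-like things, at (303,189) and (331,159). I'll work out which is nearer the base and check it in a crop.

```bash
python3 - <<'E'
from h import *
import pickle
d=pickle.load(open('scene0.pkl','rb'))
for n,p,z in [('trayA',(303,189),.032),('trayB',(331,159),.032),('knob',(221,207),.131),('hub',(231,233),.11),('bladeend',(283,251),.104),('arcend',(193,243),.096),
  ('TL',(225,210),.09),('FR',(163,252),.09),('BL',(311,238),.09),('BR',(243,283),.09),('jar',(360,190),.085),('dish',(198,370),.043),('tip',(123,300),.075),('base',(113,195),0)]:
    q=plane(d,[p],z)[0]; print(n,q.round(3),np.hypot(*q[:2]).round(3))
c=d['img'][140:300,150:370]; cv2.imwrite('pics/c1.png',cv2.resize(c,None,fx=3.6,fy=3.6,interpolation=cv2.INTER_CUBIC))
E
```

```text
trayA [0.493 0.34  0.032] 0.599
trayB [0.46  0.586 0.032] 0.745
knob [ 0.462 -0.012  0.131] 0.462
hub [ 0.535 -0.062  0.11 ] 0.538
bladeend [ 0.67  -0.041  0.104] 0.671
arcend [ 0.475 -0.131  0.096] 0.493
TL [0.436 0.032 0.09 ] 0.437
FR [ 0.437 -0.191  0.09 ] 0.477
BL [0.687 0.057 0.09 ] 0.689
BR [ 0.653 -0.167  0.09 ] 0.674
jar [0.678 0.353 0.085] 0.764
dish [ 0.698 -0.358  0.043] 0.784
tip [ 0.474 -0.337  0.075] 0.582
base [-0.006 -0.003  0.   ] 0.007
```

View pics/c1.png

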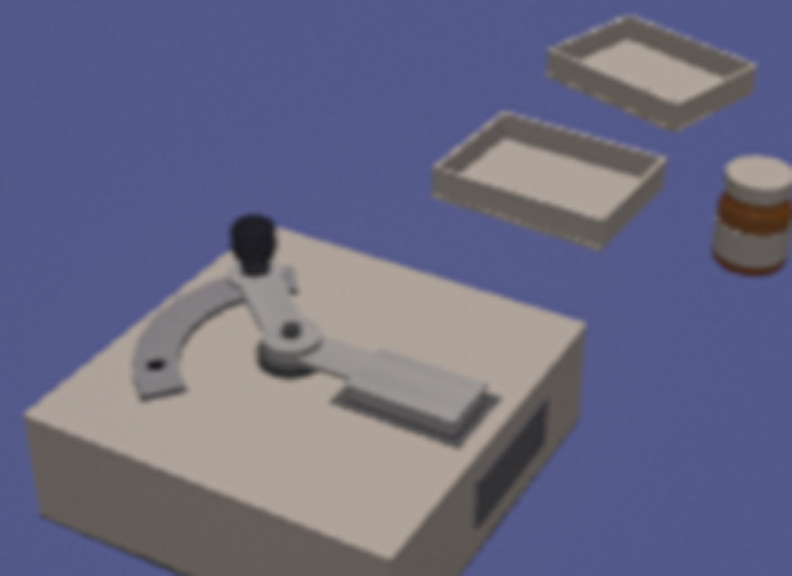

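Two things look like the tray: A at scene pixel (303,189), 0.60 m from the base, and B at (331,159), 0.745 m away. A is the one meant, since it is nearest the base and stands on the station's left. The crop confirms it is an empty open tray. Next I go above the station for a close look.

>>> send_rows --pt "0.053 -0.047 -0.007 0" --pt "0.053 -0.047 -0.007 0" --pt "0.053 -0.047 -0.007 0" --pt "0.053 -0.047 -0.007 0" --pt "0.053 -0.047 -0.007 0" --pt "0.053 -0.047 -0.007 0" --pt "0.053 -0.047 -0.007 0" --pt "0.053 -0.047 -0.007 0" --gripper 1

```text
clock: 0.82
eef_pos: [0.3933, -0.3205, 0.2717]
ee_rot: [[0.899, 0.438, -0.0], [0.438, -0.899, 0.0], [-0.0, -0.0, -1.0]]
wrist_force: [0.4, 0.6, -0.3]
opening: 0.0932
grasp_force: 0.0
```

>>> send_rows --pt "0.053 -0.047 -0.007 0" --pt "0.053 -0.047 -0.007 0" --pt "0.053 -0.047 -0.007 0" --pt "0.053 -0.047 -0.007 0" --pt "0.053 -0.047 -0.007 0" --pt "0.053 -0.047 -0.007 0" --pt "0.053 -0.047 -0.007 0" --pt "0.053 -0.047 -0.007 0"

```text
clock: 1.48
eef_pos: [0.5013, -0.0587, 0.2998]
ee_rot: [[0.899, 0.438, -0.0], [0.438, -0.899, -0.0], [-0.0, -0.0, -1.0]]
wrist_force: [0.4, -0.3, 0.9]
opening: 0.0932
grasp_force: 0.0
```

>>> send_rows --pt "0 0 0 0.055" --pt "0 0 0 0.055" --pt "0 0 0 0.055" --pt "0 0 0 0.055" --pt "0 0 0 0" --pt "0 0 0 0" --pt "0 0 0 0" --pt "0 0 0 0"

```text
clock: 2.15
eef_pos: [0.5011, -0.0604, 0.2996]
ee_rot: [[0.994, 0.109, -0.0], [0.109, -0.994, 0.0], [-0.0, -0.0, -1.0]]
wrist_force: [-0.7, -0.0, -0.0]
opening: 0.0929
grasp_force: 0.0
```

```bash
cat >> h.py <<'E'
def go(x,y,z,n,s=None):
    s=s or arm.observe(); v=s['ee_rot'].T@(np.array([x,y,z])-s['eef_pos']); print('total mm',(v*1e3).round(1),'per row share x',n,(v/.5/n).round(4))
E
python3 - <<'E'
from h import *
import pickle
d=cam('wrist'); pickle.dump(d,open('w1.pkl','wb')); cv2.imwrite('pics/w1.png',d['img'])
s=arm.observe(); print(s['clock'],s['eef_pos'],s['ee_rot'].round(3),s['joint_pos'])
print(proj(d,[[.462,-.012,.131],[.535,-.062,.11],[.475,-.131,.096]]))
E
```

```text
2.2 [ 0.50111944 -0.06044309  0.29963526] [[ 0.994  0.109 -0.   ]
 [ 0.109 -0.994  0.   ]
 [-0.    -0.    -1.   ]] [ 0.12964542  0.33415252 -0.07275878  1.7482732   0.02716541  1.06028051
 -1.41415274]
[[236.23816615 228.94181245]
 [289.34683215 164.40282199]
 [340.65164231 219.06350905]]
```

View pics/w1.png

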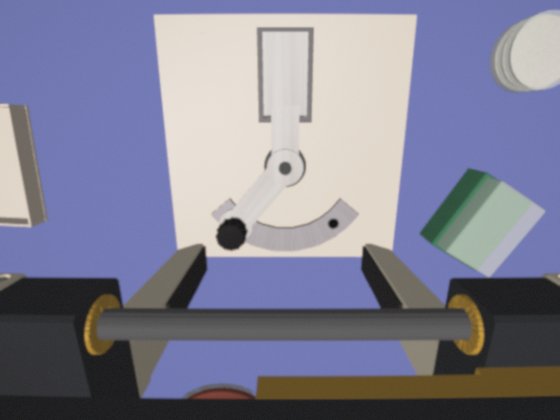

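The wrist view shows the hub at (284,168), the knob at (232,234), the open hole at (333,224), the bay outline from (258,27) to (312,122), and the tray edge at the far left. I'll measure these.

```bash
python3 - <<'E'
from h import *
import pickle
d=pickle.load(open('w1.pkl','rb')); g=cv2.cvtColor(d['img'],cv2.COLOR_BGR2GRAY)
def blobs(x0,y0,x1,y1,th):
    n,l,st,c=cv2.connectedComponentsWithStats((g[y0:y1,x0:x1]<th).astype(np.uint8))
    for i in range(1,n):
        if st[i,4]>12: print(st[i]+[x0,y0,0,0,0],c[i]+[x0,y0])
blobs(205,205,255,260,60); print(); blobs(322,212,346,236,90); print(); blobs(272,155,297,181,90); print()
# station outline on deck
hsv=cv2.cvtColor(d['img'],cv2.COLOR_BGR2HSV); m=((hsv[...,1]<70)&(hsv[...,2]>190)).astype(np.uint8); m[:, :140]=0; m[:,430:]=0; m[262:]=0
cs=max(cv2.findContours(m,0,1)[0],key=cv2.contourArea); print(cv2.boxPoints(cv2.minAreaRect(cs)))
q=cv2.approxPolyDP(cs,8,True)[:,0]; print(q, plane(d,q,.09).round(4))
for p,z in [((232,231),.144),((232,235),.131),((284,168),.11),((285,168.5),.113),((333.5,223.5),.096),((258,27),.09),((312,27),.09),((258,122),.09),((312,122),.09)]:
    print(p,plane(d,[p],z)[0].round(4))
E
```

```text
[218 219  28  30 643] [231.50699844 233.44012442]

[329 219   9   9  65] [332.90769231 223.03076923]

[281 164   9   9  65] [284.87692308 167.87692308]

[[154.  13.]
 [416.  13.]
 [416. 256.]
 [154. 256.]]
[[154  15]
 [178 248]
 [392 248]
 [415  15]] [[ 0.6697  0.0929  0.09  ]
 [ 0.413   0.0644  0.09  ]
 [ 0.4425 -0.2029  0.09  ]
 [ 0.699  -0.1732  0.09  ]]
(232, 231) [ 0.4642 -0.0094  0.144 ]
(232, 235) [ 0.4545 -0.0078  0.131 ]
(284, 168) [ 0.5305 -0.0566  0.11  ]
(285, 168.5) [ 0.5305 -0.0577  0.113 ]
(333.5, 223.5) [ 0.4685 -0.1234  0.096 ]
(258, 27) [ 0.6697 -0.0143  0.09  ]
(312, 27) [ 0.6758 -0.0697  0.09  ]
(258, 122) [ 0.5754 -0.0226  0.09  ]
(312, 122) [ 0.582  -0.0823  0.09  ]
```

Estimates:
- Station yaw is about 6.4°, which the tool already matches.
- Pivot: (0.5305, -0.0575).
- Knob: (0.455, -0.008).
- Open hole: (0.4685, -0.123).
- Bay: (0.6255, -0.047).

Now going to the knob.

>>> send_rows --pt "-0.02 -0.0285 0 0" --pt "-0.02 -0.0285 0 0" --pt "-0.02 -0.0285 0 0" --pt "-0.02 -0.0285 0 0" --pt "0 0 0.06 0" --pt "0 0 0.06 0" --pt "0 0 0.06 0" --pt "0 0 0.06 0"

```text
clock: 2.87
eef_pos: [0.4555, -0.008, 0.179]
ee_rot: [[0.994, 0.109, 0.002], [0.109, -0.994, 0.0], [0.002, -0.0, -1.0]]
wrist_force: [-0.4, -0.5, -0.7]
opening: 0.093
grasp_force: 0.0
```

```bash
python3 - <<'E'
from h import *
d=cam('wrist'); cv2.imwrite('pics/w2.png',d['img']); s=arm.observe(); print(s['eef_pos']); go(.4554,-.008,.137,4)
g=cv2.cvtColor(d['img'],cv2.COLOR_BGR2GRAY); print(proj(d,[[.4554,-.008,.144],[.4554,-.008,.131],[.4686,-.1232,.096]]))
E
```

```text
[ 0.45164708 -0.00813318  0.17395672]
total mm [ 4.1  0.3 36.9] per row share x 4 [0.0021 0.0002 0.0185]
[[284.9103149  251.39526111]
 [284.84558897 243.46262625]
 [432.11491664 225.52458534]]
```

View pics/w2.png

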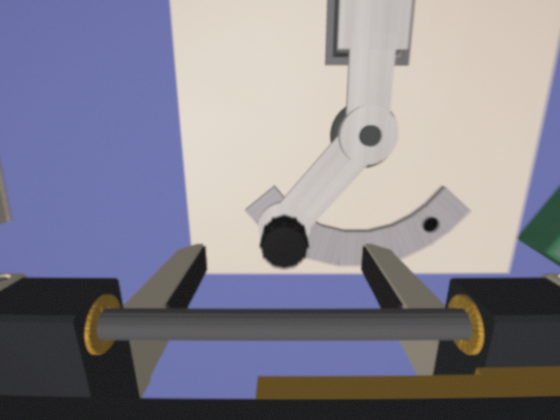

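The open hole appears at (431,225), where I predicted it. The knob silhouette is centred at (284,242), so its axis may be 2 to 4 mm further +x than I assumed. I'll split the difference, since the swing is relative anyway, then descend and grip.

>>> send_rows --pt "0.003 0 0.018 0" --pt "0.003 0 0.018 0" --pt "0 0 0.018 0" --pt "0 0 0.018 0" --pt "0 0 0 0" --pt "0 0 0 0" --pt "0 0 0 0" --pt "0 0 0 0"

```text
clock: 3.58
eef_pos: [0.4587, -0.0077, 0.1443]
ee_rot: [[0.994, 0.108, 0.001], [0.108, -0.994, 0.0], [0.001, 0.0, -1.0]]
wrist_force: [-0.9, 0.5, 0.6]
opening: 0.093
grasp_force: 0.0
```

>>> send_rows --pt "0 0 0 0" --pt "0 0 0 0" --pt "0 0 0 0" --pt "0 0 0 0" --pt "0 0 0 0" --pt "0 0 0 0" --pt "0 0 0 0" --pt "0 0 0 0" --gripper -1

```text
clock: 4.25
eef_pos: [0.4582, -0.0077, 0.1437]
ee_rot: [[0.994, 0.108, -0.0], [0.108, -0.994, 0.0], [-0.0, -0.0, -1.0]]
wrist_force: [0.5, 0.3, -0.2]
opening: 0.0444
grasp_force: 0.0
```

>>> send_rows --pt "0 0 0.006 0" --pt "0 0 0.006 0" --pt "0 0 0 0" --pt "0 0 0 0" --pt "0 0 0 0" --pt "0 0 0 0" --pt "0 0 0 0" --pt "0 0 0 0" --gripper 0

```text
clock: 4.92
eef_pos: [0.4583, -0.0077, 0.1378]
ee_rot: [[0.994, 0.108, 0.0], [0.108, -0.994, 0.0], [0.0, -0.0, -1.0]]
wrist_force: [-0.7, 0.5, -0.5]
opening: 0.0468
grasp_force: 0.0
```

>>> send_rows --pt "0 0 0 0" --pt "0 0 0 0" --pt "0 0 0 0" --pt "0 0 0 0" --pt "0 0 0 0" --pt "0 0 0 0" --pt "0 0 0 0" --pt "0 0 0 0" --gripper -1

```text
clock: 5.58
eef_pos: [0.4583, -0.0077, 0.1377]
ee_rot: [[0.994, 0.108, 0.0], [0.108, -0.994, 0.0], [0.0, -0.0, -1.0]]
wrist_force: [0.6, -1.6, -0.6]
opening: 0.0296
grasp_force: 30.0
```

Gripped, opening 29.6 mm at 30 N. Lifting 14.5 mm.

>>> send_rows --pt "0 0 -0.005 0" --pt "0 0 -0.006 0" --pt "0 0 -0.006 0" --pt "0 0 -0.006 0" --pt "0 0 -0.006 0" --pt "0 0 0 0" --pt "0 0 0 0" --pt "0 0 0 0"

```text
clock: 6.25
eef_pos: [0.458, -0.0079, 0.1519]
ee_rot: [[0.994, 0.108, -0.0], [0.108, -0.994, -0.0], [-0.0, 0.0, -1.0]]
wrist_force: [2.3, -1.4, -9.4]
opening: 0.0292
grasp_force: 30.0
```

```bash
python3 - <<'E'
from h import *
s=arm.observe(); R=s['ee_rot']; print(s['eef_pos'],s['wrist_force'],s['opening'])
p=np.array([.5305,-.0575]); k=.5*(s['eef_pos'][:2]+[.4554,-.008])
k=np.array([.4554,-.008])
a0=np.deg2rad(146.6); a=a0+np.linspace(0,1.40,17)
P=.09*np.c_[np.cos(a),np.sin(a),0*a]
print((np.diff(P,axis=0)@R/.5).round(4))
E
```

```text
[ 0.45804384 -0.00785599  0.15191668] [ 2.27411003 -1.35432019 -9.36465647] 0.029232587115947364
[[-0.0095  0.0126  0.    ]
 [-0.0084  0.0133  0.    ]
 [-0.0072  0.014   0.    ]
 [-0.0059  0.0146  0.    ]
 [-0.0046  0.0151  0.    ]
 [-0.0033  0.0154  0.    ]
 [-0.0019  0.0156  0.    ]
 [-0.0005  0.0157  0.    ]
 [ 0.0008  0.0157  0.    ]
 [ 0.0022  0.0156  0.    ]
 [ 0.0036  0.0153 -0.    ]
 [ 0.0049  0.015  -0.    ]
 [ 0.0062  0.0145 -0.    ]
 [ 0.0074  0.0139 -0.    ]
 [ 0.0086  0.0132 -0.    ]
 [ 0.0097  0.0124 -0.    ]]
```

The pull is 9.4 N, which fits the plunger at about 14 mm. Swinging the guard.

>>> send_rows --pt "-0.0095 0.0126 0 0" --pt "-0.0084 0.0133 0 0" --pt "-0.0072 0.014 0 0" --pt "-0.0059 0.0146 0 0" --pt "-0.0046 0.0151 0 0" --pt "-0.0033 0.0154 0 0" --pt "-0.0019 0.0156 0 0" --pt "-0.0005 0.0157 0 0"

```text
clock: 6.92
eef_pos: [0.4435, -0.0683, 0.1521]
ee_rot: [[0.994, 0.108, -0.001], [0.108, -0.994, 0.0], [-0.001, -0.001, -1.0]]
wrist_force: [1.9, 1.6, -9.6]
opening: 0.0295
grasp_force: 30.0
```

>>> send_rows --pt "0.0008 0.0157 0 0" --pt "0.0022 0.0156 0 0" --pt "0.0036 0.0153 0 0" --pt "0.0049 0.015 0 0" --pt "0.0062 0.0145 0 0" --pt "0.0074 0.0139 0 0" --pt "0.0086 0.0132 0 0" --pt "0.0097 0.0124 0 0"

```text
clock: 7.58
eef_pos: [0.4714, -0.1236, 0.1518]
ee_rot: [[0.994, 0.108, -0.002], [0.108, -0.994, 0.0], [-0.002, -0.0, -1.0]]
wrist_force: [-1.2, 0.9, -10.2]
opening: 0.0297
grasp_force: 30.0
```

```bash
python3 - <<'E'
from h import *
d=cam('wrist'); cv2.imwrite('pics/w3.png',d['img']); s=arm.observe(); print(s['clock'],s['eef_pos'],s['wrist_force'],s['opening'])
E
```

```text
7.6333 [ 0.47312594 -0.12503833  0.15200699] [ 0.62680795 -1.05005951 -9.71513711] 0.02954724030446633
```

View pics/w3.png

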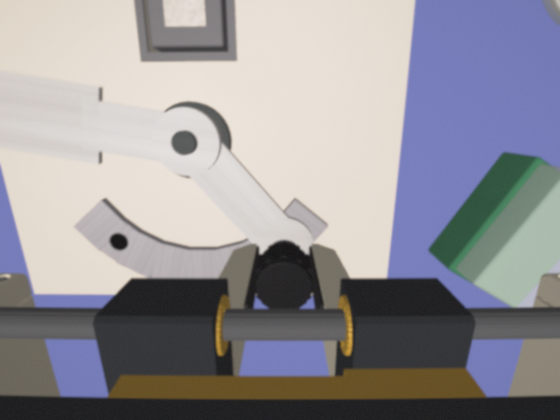

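The guard has swung. The bay at (187,25) is uncovered, the closed hole at (119,241) is empty, and the knob is held at (285,275). Lowering it by the amount lifted.

>>> send_rows --pt "0 0 0 0" --pt "0 0 0.007 0" --pt "0 0 0.007 0" --pt "0 0 0.007 0" --pt "0 0 0.007 0" --pt "0 0 0 0" --pt "0 0 0 0" --pt "0 0 0 0"

```text
clock: 8.3
eef_pos: [0.4715, -0.1232, 0.1383]
ee_rot: [[0.994, 0.108, -0.001], [0.108, -0.994, -0.001], [-0.001, 0.0, -1.0]]
wrist_force: [-2.6, -3.1, -3.8]
opening: 0.0294
grasp_force: 30.0
```

The residual pull is 3.8 N, which fits the pin almost home. Opening the gripper to let it snap in, then rising.

>>> send_rows --pt "0 0 0 0" --pt "0 0 0 0" --pt "0 0 0 0" --pt "0 0 0 0" --pt "0 0 -0.03 0" --pt "0 0 -0.04 0" --pt "0 0 -0.06 0" --pt "0 0 -0.06 0" --gripper 0.3

```text
clock: 8.97
eef_pos: [0.4719, -0.1222, 0.2342]
ee_rot: [[0.994, 0.109, -0.0], [0.109, -0.994, 0.001], [-0.0, -0.001, -1.0]]
wrist_force: [-0.4, 0.0, -0.1]
opening: 0.0604
grasp_force: 0.0
```

```bash
python3 - <<'E'
from h import *
import pickle
go(.56,-.05,.26,8); s=arm.observe(); print(s['eef_pos'])
E
```

```text
total mm [ 95.5 -62.2 -25.7] per row share x 8 [ 0.0239 -0.0156 -0.0064]
[ 0.47186382 -0.12222751  0.23424602]
```

>>> send_rows --pt "0.024 -0.0156 -0.0064 0" --pt "0.024 -0.0156 -0.0064 0" --pt "0.024 -0.0156 -0.0064 0" --pt "0.024 -0.0156 -0.0064 0" --pt "0.024 -0.0156 -0.0064 0" --pt "0.024 -0.0156 -0.0064 0" --pt "0.024 -0.0156 -0.0064 0" --pt "0.024 -0.0156 -0.0064 0" --gripper -1

```text
clock: 9.63
eef_pos: [0.5614, -0.0493, 0.2594]
ee_rot: [[0.994, 0.109, 0.001], [0.109, -0.994, 0.001], [0.001, -0.001, -1.0]]
wrist_force: [0.5, -0.4, 0.8]
opening: 0.0117
grasp_force: 0.0
```

```bash
python3 - <<'E'
from h import *
import pickle
d0=pickle.load(open('scene0.pkl','rb')); d=cam('scene'); w=cam('wrist'); pickle.dump(w,open('w4.pkl','wb')); pickle.dump(d,open('s4.pkl','wb'))
P=np.array([[.4565,-.008,.131],[.4690,-.1232,.131]])
for dd,p in [(d0,P[0]),(d,P[1])]:
    u,v=proj(dd,[p])[0]; print('pred',u,v, 'pred +10mm',proj(dd,[p+[0,0,.01]])[0])
    x0,y0=int(u)-20,int(v)-20; c=cv2.cvtColor(dd['img'],cv2.COLOR_BGR2GRAY)[y0:y0+40,x0:x0+40]
    n,l,st,ce=cv2.connectedComponentsWithStats((c<60).astype(np.uint8))
    for i in range(1,n):
        if st[i,4]>30: print(st[i,:2]+[x0,y0],st[i,2:],ce[i]+[x0,y0])
a=cv2.resize(d['img'][170:330,130:350],(560,407)); cv2.imwrite('pics/v4.png',np.vstack([a,w['img'][:190]]))
s=arm.observe(); print(s['eef_pos'],s['clock'])
E
```

```text
pred 220.42820515052946 205.68505941783883 pred +10mm [220.22078509 202.30574624]
[214 200] [ 12  16 154] [219.80519481 206.90909091]
pred 192.02507988345218 228.42655551394884 pred +10mm [191.64948771 224.87813286]
[185 222] [ 14  18 185] [191.32972973 229.8972973 ]
[ 0.56252131 -0.0475142   0.25948533] 9.7333
```

View pics/v4.png

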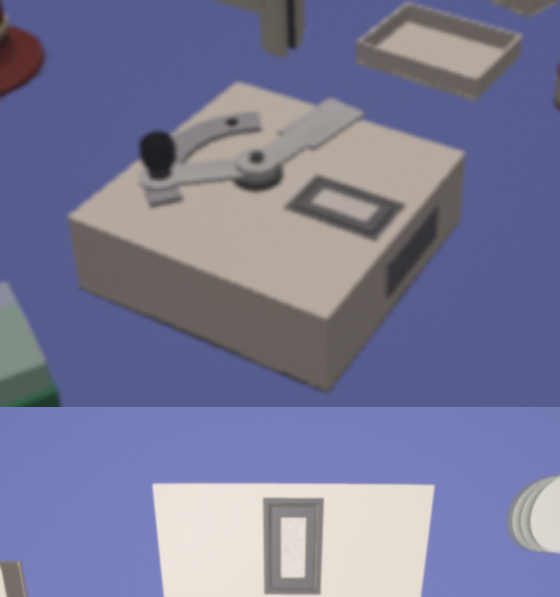

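The pin is home: the scene blob offset at the open hole is +1.5 px against +1.2 px at the start, and 10 mm would show as -3.5 px. The bay outline in the wrist view runs from (264,91) to (323,187). Next I measure its centre and plan the press.

```bash
python3 - <<'E'
from h import *
import pickle
d=pickle.load(open('w4.pkl','rb')); print(plane(d,[(293.5,139),(264,91),(323,91),(264,187),(323,187)],.091).round(4))
go(.6255,-.047,.14,8); d=pickle.load(open('scene0.pkl','rb')); print(plane(d,np.array([[432,170],[505,112],[665,158],[601,232]])/3.6+[150,140],.032).round(4))
E
```

```text
[[ 0.6273 -0.0478  0.091 ]
 [ 0.6689 -0.0142  0.091 ]
 [ 0.6753 -0.0705  0.091 ]
 [ 0.5753 -0.0231  0.091 ]
 [ 0.5822 -0.0843  0.091 ]]
total mm [ 62.2   6.8 119.7] per row share x 8 [0.0155 0.0017 0.0299]
[[0.4019 0.2876 0.032 ]
 [0.3931 0.4195 0.032 ]
 [0.5585 0.4297 0.032 ]
 [0.5757 0.285  0.032 ]]
```

>>> send_rows --pt "0.042 0.0045 0 0" --pt "0.042 0.0045 0.0 0" --pt "0.042 0.0045 0.06 0" --pt "0 0 0.06 0" --pt "0 0 0.06 0" --pt "0 0 0.06 0" --pt "0 0 0.02 0" --pt "0 0 0 0"

```text
clock: 10.4
eef_pos: [0.6213, -0.0508, 0.1259]
ee_rot: [[0.994, 0.108, -0.007], [0.108, -0.994, 0.0], [-0.007, -0.001, -1.0]]
wrist_force: [0.2, -0.1, 0.6]
opening: 0.0006
grasp_force: 0.0
```

>>> send_rows --pt "0 0 0.004 0" --pt "0 0 0.004 0" --pt "0 0 0.004 0" --pt "0 0 0 0" --pt "0 0 0 0" --pt "0 0 0 0" --pt "0 0 0 0" --pt "0 0 0 0"

```text
clock: 11.07
eef_pos: [0.624, -0.0503, 0.123]
ee_rot: [[0.994, 0.108, 0.0], [0.108, -0.994, 0.0], [0.0, 0.0, -1.0]]
wrist_force: [0.3, -0.4, -0.1]
opening: 0.0004
grasp_force: 0.0
```

>>> send_rows --pt "0.004 -0.006 0.004 0" --pt "0 0 0.004 0" --pt "0 0 0.004 0" --pt "0 0 0.004 0" --pt "0 0 0.004 0" --pt "0 0 0 0" --pt "0 0 0 0" --pt "0 0 0 0"

```text
clock: 11.73
eef_pos: [0.6259, -0.0461, 0.114]
ee_rot: [[0.994, 0.109, 0.001], [0.109, -0.994, 0.001], [0.001, -0.001, -1.0]]
wrist_force: [-1.6, 1.0, 7.4]
opening: 0.0005
grasp_force: 3.4
```

>>> send_rows --pt "0 0 0.003 0" --pt "0 0 0.002 0" --pt "0 0 0 0" --pt "0 0 0 0" --pt "0 0 0 0" --pt "0 0 0 0" --pt "0 0 0 0" --pt "0 0 0 0"

```text
clock: 12.4
eef_pos: [0.6259, -0.0462, 0.1114]
ee_rot: [[0.994, 0.109, 0.001], [0.109, -0.994, 0.001], [0.001, -0.001, -1.0]]
wrist_force: [-1.4, 1.5, 6.1]
opening: 0.0002
grasp_force: 3.2
```

The force dropped from 7.4 to 6.1 N as I pressed 2.6 mm deeper, so the latch has probably tripped. Letting up and checking.

>>> send_rows --pt "0 0 -0.02 0" --pt "0 0 -0.03 0" --pt "0 0 -0.03 0" --pt "0 0 -0.03 0" --pt "0 0 -0.03 0" --pt "0 0 -0.03 0" --pt "0 0 -0.02 0" --pt "0 0 0 0"

```text
clock: 13.07
eef_pos: [0.6269, -0.0474, 0.2079]
ee_rot: [[0.994, 0.108, 0.005], [0.108, -0.994, -0.0], [0.005, 0.001, -1.0]]
wrist_force: [0.6, -1.2, 1.0]
opening: 0.0006
grasp_force: 0.0
```

>>> send_rows --pt "0 0 0 0" --pt "0 0 0 0" --pt "0 0 0 0" --pt "0 0 0 0" --pt "0 0 0 0" --pt "0 0 0 0" --pt "0 0 0 0" --pt "0 0 0 0" --gripper 0.7

```text
clock: 13.73
eef_pos: [0.6255, -0.0471, 0.2051]
ee_rot: [[0.994, 0.108, -0.0], [0.108, -0.994, 0.0], [-0.0, -0.0, -1.0]]
wrist_force: [1.0, 0.1, 0.1]
opening: 0.0491
grasp_force: 0.0
```

```bash
python3 - <<'E'
from h import *
import pickle
d=cam('scene'); w=cam('wrist'); pickle.dump(w,open('w5.pkl','wb'))
a=cv2.resize(d['img'][170:330,130:350],(560,407)); cv2.imwrite('pics/v5.png',np.vstack([a,w['img'][:190]]))
s=arm.observe(); print(s['eef_pos'],s['clock'],s['joint_pos']); go(.626,-.047,.122,8)
E
```

```text
[ 0.6255763  -0.04712342  0.2052538 ] 13.8333 [ 0.1013628   0.61640236 -0.1028046   1.54179846  0.07103094  0.98701358
 -1.48440251]
total mm [ 0.4 -0.1 83.3] per row share x 8 [ 0.0001 -0.      0.0208]
```

View pics/v5.png

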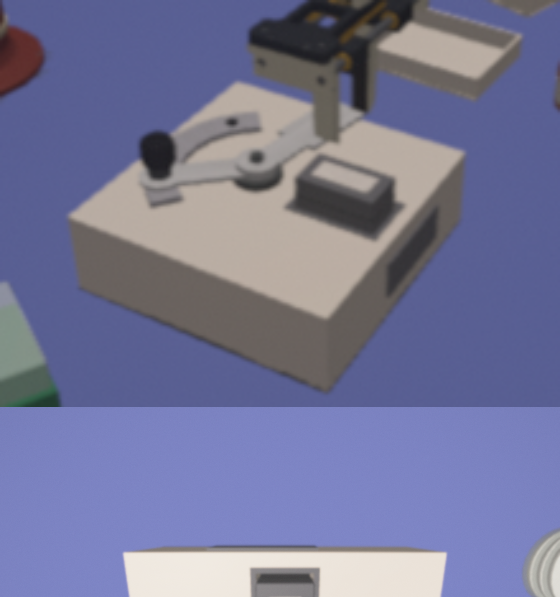

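The cassette has sprung up, standing proud at (345,190) in the crop, and the knob and guard have not moved. Descending to grip it.

>>> send_rows --pt "0 0 0 0" --pt "0 0 0 0" --pt "0 0 0.04 0" --pt "0 0 0.04 0" --pt "0 0 0.04 0" --pt "0 0 0.03 0" --pt "0 0 0.016 0" --pt "0 0 0 0" --gripper 0.7

```text
clock: 14.5
eef_pos: [0.6243, -0.0471, 0.1203]
ee_rot: [[0.994, 0.108, -0.004], [0.108, -0.994, 0.0], [-0.004, -0.001, -1.0]]
wrist_force: [-0.3, -0.1, -0.2]
opening: 0.0793
grasp_force: 0.0
```

>>> send_rows --pt "0 0 0 0" --pt "0 0 0 0" --pt "0 0 0 0" --pt "0 0 0 0" --pt "0 0 0 0" --pt "0 0 0 0" --pt "0 0 0 0" --pt "0 0 0 0" --gripper -1

```text
clock: 15.17
eef_pos: [0.6258, -0.0473, 0.1227]
ee_rot: [[0.994, 0.108, 0.001], [0.108, -0.994, -0.0], [0.001, 0.0, -1.0]]
wrist_force: [-0.5, 0.1, 2.3]
opening: 0.0436
grasp_force: 30.0
```

Gripped: opening 43.6 mm, 30 N. Lifting it straight out.

>>> send_rows --pt "0 0 -0.01 0" --pt "0 0 -0.02 0" --pt "0 0 -0.03 0" --pt "0 0 -0.04 0" --pt "0 0 -0.04 0" --pt "0 0 -0.04 0" --pt "0 0 -0.03 0" --pt "0 0 0 0"

```text
clock: 15.83
eef_pos: [0.6275, -0.047, 0.2315]
ee_rot: [[0.994, 0.108, 0.008], [0.108, -0.994, -0.0], [0.008, 0.001, -1.0]]
wrist_force: [1.3, 0.8, -0.9]
opening: 0.044
grasp_force: 30.0
```

```bash
python3 - <<'E'
from h import *
s=arm.observe(); print(s['eef_pos'],s['opening'],s['wrist_force']); go(.482,.355,.23,16)
E
```

```text
[ 0.62751965 -0.04702934  0.23151649] 0.04402878030437321 [ 1.26804635  0.75404051 -0.93029062]
total mm [-1.012e+02 -4.154e+02  4.000e-01] per row share x 16 [-0.0127 -0.0519  0.    ]
```

>>> send_rows --pt "-0.01 -0.03 0 0" --pt "-0.0127 -0.052 0 0" --pt "-0.0127 -0.052 0 0" --pt "-0.0127 -0.052 0 0" --pt "-0.0127 -0.052 0 0" --pt "-0.0127 -0.052 0 0" --pt "-0.0127 -0.052 0 0" --pt "-0.0127 -0.052 0 0"

```text
clock: 16.5
eef_pos: [0.5523, 0.1455, 0.2256]
ee_rot: [[0.994, 0.109, -0.004], [0.109, -0.994, -0.0], [-0.004, -0.0, -1.0]]
wrist_force: [0.2, -0.1, -1.4]
opening: 0.0439
grasp_force: 30.0
```

```bash
python3 - <<'E'
from h import *
import pickle
d=cam('wrist'); pickle.dump(d,open('w6.pkl','wb')); cv2.imwrite('pics/w6.png',d['img']); s=arm.observe(); print(s['eef_pos'],s['opening'])
print(plane(pickle.load(open('w1.pkl','rb')),[(45,223),(34,105)],.032))
E
```

```text
[0.54943707 0.15379158 0.22575446] 0.043793060419973676
[[0.40285739 0.27652353 0.032     ]
 [0.56567165 0.27347828 0.032     ]]
```

View pics/w6.png

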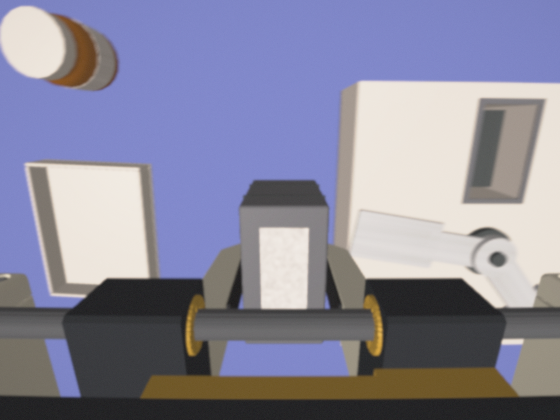

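The wrist view shows the cassette held at (284,250). The tray's rim corners are at (26,163), (152,167), (157,297) and (50,297).

```bash
python3 - <<'E'
from h import *
import pickle
d=pickle.load(open('w6.pkl','rb')); q=plane(d,[(26,163),(152,167),(157,297),(50,297)],.032); print(q.round(4),q.mean(0)); go(.484,.345,.225,6)
E
```

```text
[[0.5549 0.4367 0.032 ]
 [0.5655 0.2949 0.032 ]
 [0.4001 0.2911 0.032 ]
 [0.3836 0.4289 0.032 ]] [0.47601864 0.36288673 0.032     ]
total mm [ -42.1 -197.6    2.5] per row share x 6 [-0.014  -0.0659  0.0008]
```

>>> send_rows --pt "-0.012 -0.05 0 0" --pt "-0.017 -0.075 0 0" --pt "-0.017 -0.075 0 0" --pt "-0.017 -0.075 0 0" --pt "-0.017 -0.075 0 0" --pt "-0.012 -0.05 0 0" --pt "0 0 0 0" --pt "0 0 0 0"

```text
clock: 17.22
eef_pos: [0.4846, 0.3395, 0.2257]
ee_rot: [[0.993, 0.114, -0.004], [0.114, -0.993, -0.001], [-0.004, 0.0, -1.0]]
wrist_force: [1.7, -1.3, -2.3]
opening: 0.0438
grasp_force: 30.0
```

>>> send_rows --pt "0 0 0.04 0" --pt "0 0 0.05 0" --pt "0 0 0.05 0" --pt "0 0 0.05 0" --pt "0 0 0.04 0" --pt "0 0 0.03 0" --pt "0 0 0 0" --pt "0 0 0 0"

```text
clock: 17.88
eef_pos: [0.4875, 0.3352, 0.0962]
ee_rot: [[0.994, 0.106, -0.002], [0.106, -0.994, -0.003], [-0.003, 0.003, -1.0]]
wrist_force: [1.1, -0.1, -1.1]
opening: 0.0439
grasp_force: 30.0
```

>>> send_rows --pt "0 -0.015 0 0" --pt "-0.005 -0.015 0 0" --pt "0 0 0.014 0" --pt "0 0 0.014 0" --pt "0 0 0.01 0" --pt "0 0 0 0" --pt "0 0 0 0" --pt "0 0 0 0"

```text
clock: 18.55
eef_pos: [0.4838, 0.3516, 0.0782]
ee_rot: [[0.994, 0.108, 0.0], [0.108, -0.994, -0.0], [0.0, 0.0, -1.0]]
wrist_force: [0.0, 0.1, -2.0]
opening: 0.0439
grasp_force: 30.0
```

```bash
python3 - <<'E'
from h import *
d=cam('scene'); cv2.imwrite('pics/v7.png',cv2.resize(d['img'][120:260,220:400],None,fx=4,fy=4,interpolation=cv2.INTER_CUBIC))
s=arm.observe(); print(s['eef_pos'],s['wrist_force'],s['clock'])
E
```

```text
[0.48391957 0.35173539 0.07840385] [ 0.06962665  0.31755927 -1.45660698] 18.6
```

View pics/v7.png

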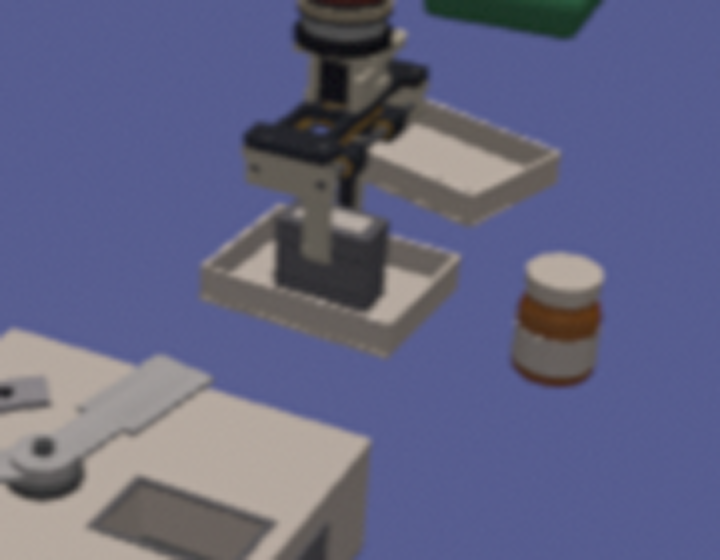

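The cassette at (330,255) is well inside the right tray, upright and about 5 mm above the floor. Lowering until it touches.

>>> send_rows --pt "0 0 0.003 0" --pt "0 0 0.003 0" --pt "0 0 0.002 0" --pt "0 0 0.002 0" --pt "0 0 0.001 0" --pt "0 0 0 0" --pt "0 0 0 0" --pt "0 0 0 0"

```text
clock: 19.27
eef_pos: [0.4836, 0.3518, 0.0729]
ee_rot: [[0.994, 0.108, -0.0], [0.108, -0.994, 0.0], [-0.0, -0.0, -1.0]]
wrist_force: [-0.2, 0.2, -0.0]
opening: 0.0439
grasp_force: 30.0
```

The weight has come off the wrist, so the cassette is on the floor. Releasing and retreating.

>>> send_rows --pt "0 0 0.001 0" --pt "0 0 0 0" --pt "0 0 0 0" --pt "0 0 0 0" --pt "0 0 0 0" --pt "0 0 0 0" --pt "0 0 0 0" --pt "0 0 0 0" --gripper 0.5

```text
clock: 19.93
eef_pos: [0.4837, 0.3519, 0.0723]
ee_rot: [[0.994, 0.108, 0.0], [0.108, -0.994, 0.0], [0.0, -0.0, -1.0]]
wrist_force: [0.9, 0.6, -0.0]
opening: 0.0697
grasp_force: 0.0
```

>>> send_rows --pt "0 0 -0.02 0" --pt "0 0 -0.04 0" --pt "0 0 -0.05 0" --pt "0 0 -0.06 0" --pt "0 0 -0.06 0" --pt "0 0 -0.06 0" --pt "0 0 0 0" --pt "0 0 0 0"

```text
clock: 20.6
eef_pos: [0.4845, 0.3526, 0.2202]
ee_rot: [[0.994, 0.108, 0.004], [0.108, -0.994, 0.003], [0.005, -0.003, -1.0]]
wrist_force: [0.3, 0.3, 0.8]
opening: 0.0698
grasp_force: 0.0
```

```bash
python3 - <<'E'
from h import *
d=cam('scene'); cv2.imwrite('pics/v8.png',cv2.resize(d['img'][130:400,90:390],None,fx=2.2,fy=2.2,interpolation=cv2.INTER_CUBIC))
s=arm.observe(); print(s['eef_pos'],s['wrist_force'],s['clock'])
E
```

```text
[0.48358846 0.35183295 0.21821178] [-0.43681511 -1.22408258 -0.54107014] 20.65
```

View pics/v8.png

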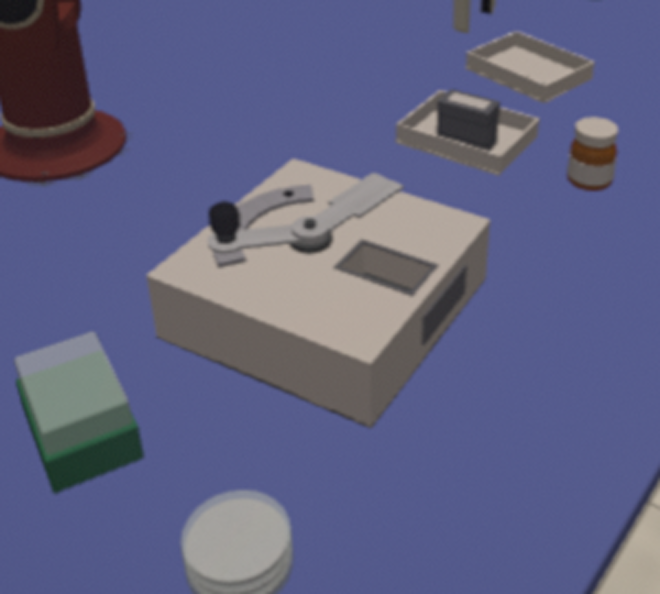

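The cassette stands upright in the tray at (468,118), the guard is pinned open with the knob at (225,220), and the bystanders have not moved. Handing in.

```bash
python3 -c "
from workcell import arm
print(arm.close_job())"
```

```text
the job is handed in; nothing more can be done
None
```

I handed the job in at about 21 s on the clock: the guard is pinned open, the cassette stands upright in the tray nearest the base, and the last picture shows the other things undisturbed.

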